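# Run the bench tester behind its dust cover

## Robot

A 6-joint arm with a two-finger parallel gripper is mounted at the origin on a cart in front of the work surface, level with it; the furniture and walls round the work are solid. World frame = base frame: x ahead of the robot, y to its left, z up, the work surface at z = 0. Lengths are in mm, angles in rad, forces in N, time in s.
With the tool pointing down it reaches from about 350 to 925 mm from the base axis. Payload 6.4 kg.
Tool frame: the origin (TCP) lies midway between the tips of the shut fingers; the grasp point (between the pads) lies env.hold_point_z behind it (env.hold_point_z is the distance from the TCP to the grasp point, in mm); z points along the fingers, y is the line along which they close (so a half turn about z gives the same grasp; the last joint's range is limited). The gripper opens to 85 mm and grips with 20 to 120 N. Pads are 22 mm wide; open, the fingers measure 114 mm over their backs; the gripper's body (76 mm by 85 mm) begins 54 mm behind the grasp point. The pads swing forward as they close: fully open they stand 13 mm farther back than shut.
Start: joints at [-1.327, 0.245, 1.558, -0, 1.339, -0.174], TCP at [263.744, -594.098, 192.19] pointing down, gripper open.
Joint ranges: [-3.13, 3.13], [-1.02, 2.26], [0.13, 2.54], [-0.95, 4.09], [0.21, 2.88], [-2.74, 2.74]. Speed limits (rad/s): [2.57, 2.57, 3.14, 3.14, 3.14, 3.14].

## Interface

Orientations are given as [roll, pitch, yaw] about the fixed x, y, z axes, in that order (R = Rz(yaw) Ry(pitch) Rx(roll)).
In Python, from bench import env gives the robot as it stands. The module is installed in compiled form; this text tells all that it offers.
- The arm moves only by the shell command python3 -m inch 'ROWS' [FORCE]. ROWS is JSON, a list of rows, each a list of 3 entries, a list of its own where there are three numbers: the shift along the tool's x, y, z in mm, then the turn about the tool's z in units of 10 degrees (1.0 is 10 degrees), then the opening, from -1 (shut) to 1 (fully open). In form: [[[x, y, z], twist, claw], ...]. A call has 1 to 5 rows; each row shifts and turns the commanded pose from where the row before left it, along the tool's axes as they then stand; what a row does not reach is not made up. A row lasts 1/8 s, in which the tool goes at most 62.5 mm and 10.7 degrees, less where a joint would pass 70% of its speed; a pose out of reach is approached as far as the arm can. A call with a gripper value outside its range is refused whole. The fingers move at their own pace and stop on an object; FORCE is the grip in N (left out, the last holds). Time passes only in rows, so rows that do not move let the fingers close. It gives the time, the measured TCP pose, the force, the opening and the grip force at its end, in the units of the state.
- env.state(): the state, without advancing time (a new reading comes with each control period).
- env.get_image(name): name is "scene" or "side" or "wrist"; returns a dict with "color" (384x512x3 uint8, red, green, blue), "mtx" (3x3 intrinsics, pixels), "pose" (4x4, takes a point from camera to world coordinates). Camera axes: x right, y down, z forward; pixel columns grow to the right and rows downward; lengths in mm; the calibration is good to about 2 mm. The wrist camera is an equidistant fisheye: a pixel r from the principal point sees the ray r / f radians off the axis. A picture is of the moment at which its call begins. There is no depth.
- env.close_job(): hands the job in; it is judged then, once.
The state is a dict: "time_s": time; "joints": joint angles; "qvel": joint speeds; "effort": joint torques, N m; "ee_pos": TCP position; "tcp_rot": TCP orientation; "ft_force": force on the tool from outside, world axes, zero at the start; "ft_torque": the same for the moment, N m; "grip_width": finger opening in mm; "grasp_force": force on a finger pad.
Only numpy, scipy, OpenCV 4.12 (cv2) and the standard library are available. Lean on these libraries where they do the work, as an engineer would, in place of code of your own. Each camera call takes 0.05 s, during which the arm holds its last target. There are 200 camera calls.

## Task

First clear the camera back out of the tester's bay and set it gently down upright on the floor of the blue bin. Then turn the tester's T-handled key in its socket until it drops fully home, slide the dust cover fully open, press the button under it all the way down and let it up, and slide the cover fully shut again. Leave the other things on the bench where they are.

Things in the scene. Friction and masses are not known exactly. Their poses are not given: they have to be found in the camera images.
- riser: fixed plywood riser with a grey top, lying on the bench, 355 x 895 mm, origin under its centre, top 54 mm above the bench (z = 0.054); tester, bin, key, bottle, holder, cup and tape stand on it. All heights below are above this top
- tester: grey tester fixed to the riser, 124 mm (its x) by 330 mm (its y, -145 to +185 mm), deck 34 mm high; origin on the riser top under the button; +y runs from key socket (y -100) past button (0) to the open bay (y 45 to 178). Rails 104 mm apart inside, 56 mm high, flank cover and bay; a 50 mm high stop ends the bay
- socket (a point): centre of the key socket, on the deck (34 mm above the riser), tester axes: a round steel collar, 48 mm inside, 58 mm outside, top 56 mm above the riser; hidden in the deck below it a slot 40 mm long (along tester x, in line with two dark marks on the deck), 16 mm wide, 20 mm deep
- cover_grip (a point): middle of the black upright fin on the aluminium dust cover: fin 60 mm long (x), 12 mm thick (y), from 52 to 89 mm above the riser, this point at 76 mm. The cover is a plate 108 x 84 mm (y), top 52 mm above the riser, in the rails; tester axes
- cover (a joint): how far the dust cover is open, m: 0 shut (centred over the button), 0.10 fully open (slid along tester +y into the bay); may start up to 12 mm ajar; resists with about 2 N and stays where it is left. A thing in the bay blocks it
- button (a joint): how far the button is pressed, m: 0 up, 0.007 all the way down, about 5 N; springs back
- button_top (a point): centre of the top of the round grey push button, 44 mm across, top 44 mm above the riser when up; hidden by the cover while that is shut
- key_grip (a point): middle of the key's black handle bar, 60 mm long (x), 12 thick (y), 26 high; 59 mm above the key's lower end. Below: thin stem, 45 mm disc loose in the collar, and a 36 x 12 mm bit, 12 deep, in line with the handle. At first 93 mm above the riser, handle 0.6 to 1.45 rad anticlockwise from tester x; in line with x (within 0.1 rad) it can sink 12 mm
- left_back_mid (a point): centre of the loose camera back (about 0.12 kg) left on the deck in the bay, 21.5 mm above its underside: white shell 66 (x) by 57 (y) by 20 mm high with an upright 36 x 36 mm stack of boards centred on it, 21 to 43 mm above its underside; may be gripped by stack or shell; thin wires stick out. Turned up to 0.6 rad to the tester
- bin: blue bin fixed to the riser, 144 x 200 mm outside, walls 2 to 3 mm thick and 64 mm high, floor 3 mm above the riser; long side along its y; origin on the riser top under its centre. Tester and bin may be on either side
- flux_bottle: white round flux bottle with red needle cap, 44 mm across, body 88 mm tall, 140 mm to the needle tip, standing between the tester and the bin; bystander; origin under its centre
- cup: ribbed white cup with cable ends, 70 mm across, 59 mm tall, near the front edge at the left; bystander; origin under its centre
- tape_roll: roll of brown tape lying flat, 90 mm across, 24 mm high, near the front edge at the right; bystander; origin under its centre
- pin_tray: shallow grey tray of pins, 58 x 86 x 16 mm, on the bench left of the riser; bystander; origin under its centre
- back_behind: another camera back (shell 66 x 57 mm, 43 mm tall) on the bench behind the riser; bystander; origin on its underside, about 15 mm from its middle
- back_left: another camera back (shell 66 x 57 mm, 43 mm tall) on the bench left of the riser; bystander; origin on its underside, about 30 mm from its middle
- bullet_camera: finished white bullet camera on its foot, 110 x 114 x 210 mm, on the bench right of the riser; bystander; origin on its underside
- driver_holder: black funnel-shaped screwdriver holder, 62 x 70 mm, 75 mm tall, standing on the riser between tester and bin, in front of the bottle; bystander; origin under its centre

How it is judged:
By the outcome, as a careful person would: the job done as asked, in the order asked, and still so for the second after the job is handed in, with the robot touching nothing.
It also fails if it takes over 72 s, if anything falls off the work surface, if the arm or the gripper's body presses on something with over 40 N, if the wrist force passes 120 N, or if a joint passes its speed limit or range.

## Working session

There is one attempt and no reset: what is moved stays moved. The work goes in short steps, Python scripts to look and compute and a shell command to move; the robot and the scene stay as the last step left them, time stands still between calls to the robot, and variables do not carry over. Pictures are saved under pics/ and viewed, at most 10 in all, crops included, and the job is handed in when it is done.

```bash
mkdir -p pics
cat > h.py <<'E'
import numpy as np, cv2
from bench import env
def snap(name,fn=None):
    d=env.get_image(name)
    if fn: cv2.imwrite('pics/'+fn,cv2.cvtColor(d['color'],cv2.COLOR_RGB2BGR))
    return d
def ray(d,u,v):
    K=np.array(d['mtx']);P=np.array(d['pose'])
    return P[:3,3],P[:3,:3]@np.array([(u-K[0,2])/K[0,0],(v-K[1,2])/K[1,1],1.])
def rayf(d,u,v):
    K=np.array(d['mtx']);P=np.array(d['pose'])
    a=np.array([(u-K[0,2])/K[0,0],(v-K[1,2])/K[1,1]]);r=np.hypot(*a)
    return P[:3,3],P[:3,:3]@np.array([*(a/max(r,1e-9)*np.sin(r)),np.cos(r)])
def onz(d,u,v,z,f=ray):
    o,r=f(d,u,v);return (o+r*(z-o[2])/r[2]).round(1)
def proj(d,p):
    K=np.array(d['mtx']);P=np.array(d['pose']);c=P[:3,:3].T@(np.array(p)-P[:3,3])
    return (K@c/c[2])[:2]
E
python3 - <<'E'
from h import *
a=snap('scene','s1.png');b=snap('side','d1.png');w=snap('wrist')
im=np.hstack([cv2.resize(a['color'],(800,600))])
cv2.imwrite('pics/s1b.png',cv2.cvtColor(im,cv2.COLOR_RGB2BGR))
cv2.imwrite('pics/d1b.png',cv2.cvtColor(cv2.resize(b['color'],(800,600)),cv2.COLOR_RGB2BGR))
import pickle;pickle.dump((a,b,w),open('im1.pkl','wb'))
for d in(a,b,w):print(np.array(d['mtx']).round(1).tolist(),np.array(d['pose']).round(3).tolist())
print(env.state(),env.hold_point_z)
E
```

```text
[[397.3, 0.0, 256.0], [0.0, 397.3, 189.4], [0.0, 0.0, 1.0]] [[-0.426, -0.646, 0.633, -435.208], [-0.905, 0.298, -0.304, 447.574], [0.008, -0.702, -0.712, 1194.102], [0.0, 0.0, 0.0, 1.0]]
[[411.3, 0.0, 264.5], [0.0, 411.3, 195.0], [0.0, 0.0, 1.0]] [[0.82, -0.241, 0.519, -256.584], [-0.572, -0.334, 0.749, -1128.526], [-0.008, -0.911, -0.412, 719.56], [0.0, 0.0, 0.0, 1.0]]
[[297.3, 0.0, 255.3], [0.0, 297.3, 181.5], [0.0, 0.0, 1.0]] [[0.406, -0.872, -0.272, 332.796], [-0.914, -0.388, -0.118, -563.43], [-0.002, 0.297, -0.955, 372.632], [0.0, 0.0, 0.0, 1.0]]
{'time_s': 0.15, 'joints': array([-1.32708013e+00,  2.45663218e-01,  1.55872094e+00, -2.44641794e-05,
        1.33868055e+00, -1.74084163e-01]), 'qvel': array([-0.00012349, -0.00180536, -0.00177116,  0.00087643, -0.00035881,
       -0.0028438 ]), 'effort': array([ 5.00389742e-04, -4.29987895e+01, -3.26549399e+01, -1.35293385e-04,
        3.56505785e-03, -1.43430270e-05]), 'ee_pos': array([ 263.63035629, -593.61868533,  191.3343958 ]), 'tcp_rot': array([-3.14013872e+00, -2.31529192e-04,  4.17805833e-01]), 'ft_force': array([-0.03617884,  0.29443498, -0.35298754]), 'ft_torque': array([ 0.01925752,  0.04575391, -0.02514832]), 'grasp_force': 0.0, 'grip_width': 85.70966197626437} 18.700000000000003
```

View pics/s1b.png

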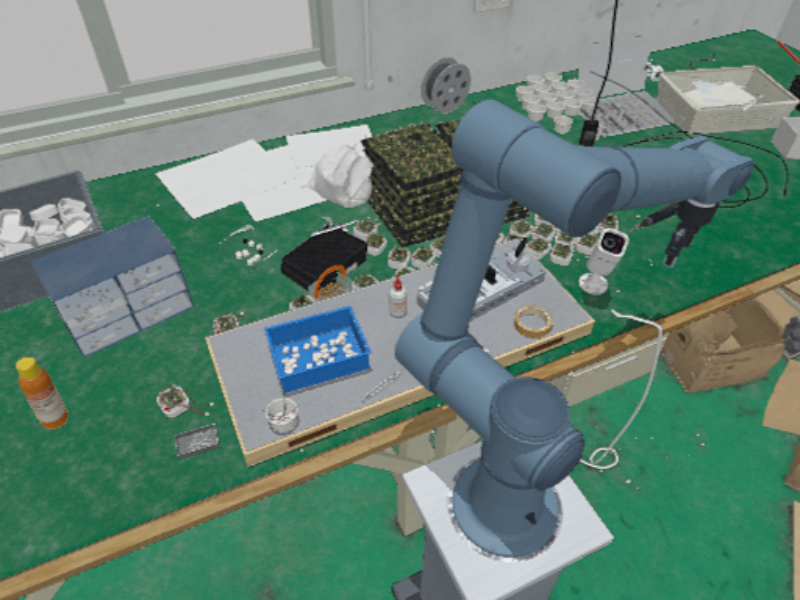

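View pics/d1b.png

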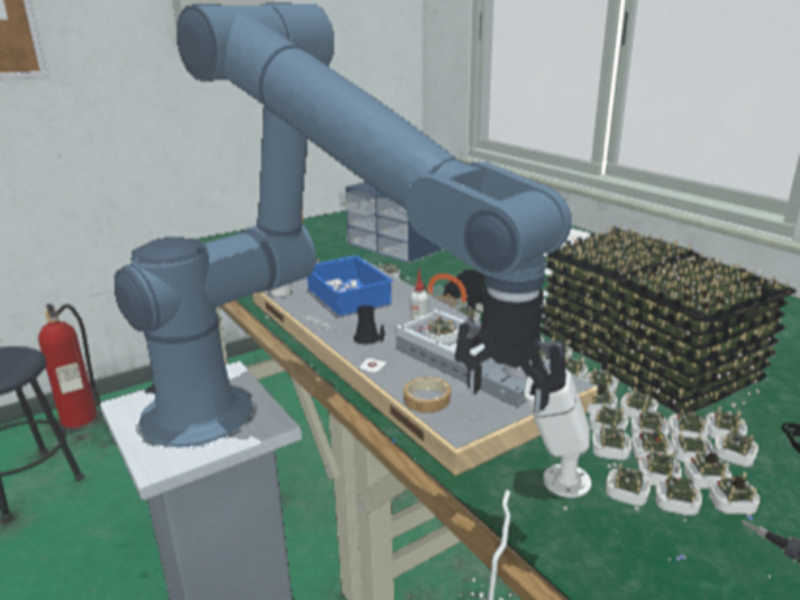

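The scene view shows the bin at (318,345), flux bottle (398,298) and tester (480,280), partly hidden by the arm. The tester's key is at (518,252) and its fin at (490,272). The side view shows the camera back in the bay at (440,325), and the gripper hides the cover and key.

Run:
```python
from h import *
import pickle
a,b,w=pickle.load(open('im1.pkl','rb'))
s=.64
for n,u,v,z in [('key',518,245,150),('fin',490,272,135),('bottle',398,285,142),('tape',533,320,78),('endR',545,265,110),('endL',420,300,110),('cup',282,403,113)]:
    print(n,onz(a,u*s,v*s,z))
for n,u,v,z in [('back',440,325,125),('holder',367,312,129),('tape',427,385,78),('bayL',440,312,110),('bayfront',398,330,110),('endR',520,395,110),('riserR',457,448,54),('riserBR',596,392,54)]:
    print(n,onz(b,u*s,v*s,z))
hsv=cv2.cvtColor(a['color'],cv2.COLOR_RGB2HSV)
m=cv2.inRange(hsv,(100,150,60),(115,255,255));m=cv2.morphologyEx(m,cv2.MORPH_OPEN,np.ones((2,2)))
c=max(cv2.findContours(m,0,2)[0],key=cv2.contourArea)
p=cv2.approxPolyDP(c,4,True)[:,0];print([(q.tolist(),onz(a,*q,118).tolist(),onz(a,*q,54).tolist()) for q in p])
```

```text
key [ 532.6 -353.7  150. ]
fin [ 488.3 -245.1  135. ]
bottle [535.9 -13.8 142. ]
tape [ 346.7 -289.2   78. ]
endR [ 473.3 -404.7  110. ]
endL [495.6 -54.4 110. ]
cup [345.1 342.6 113. ]
back [ 477.7 -165.4  125. ]
holder [382.6 -27.8 129. ]
tape [ 360.2 -280.9   78. ]
bayL [536.1 -88.3 110. ]
bayfront [ 409.7 -108.3  110. ]
endR [ 442.3 -444.9  110. ]
riserR [ 305.9 -441.5   54. ]
riserBR [ 632.6 -459.2   54. ]
[([225, 197], [533.9, 109.4, 118.0], [591.6, 89.3, 54.0]), ([171, 211], [550.9, 312.1, 118.0], [609.5, 304.1, 54.0]), ([183, 251], [364.3, 327.2, 118.0], [411.9, 320.1, 54.0]), ([236, 236], [348.2, 144.4, 118.0], [394.8, 126.3, 54.0])]
```

```bash
python3 -m inch '[[[0,0,-55],0,1],[[0,0,-55],0,1],[[40,-32,0],0,1],[[43,-34,0],0,1],[[43,-34,0],0,1]]' && python3 -m inch '[[[43,-34,0],0,1],[[43,-34,0],0,1],[[43,-34,0],0,1],[[43,-34,0],0,1],[[35,-28,0],0,1]]' && python3 -m inch '[[[0,0,0],0.8,1],[[0,0,0],0.8,1],[[0,0,0],0.8,1],[[0,0,0],0,1],[[0,0,0],0,1]]'
python3 - <<'E'
from h import *
import pickle
a=snap('scene');b=snap('side');w=snap('wrist','w2.png')
pickle.dump((a,b,w),open('im2.pkl','wb'))
W=cv2.resize(w['color'],(800,600));cv2.imwrite('pics/w2b.png',cv2.cvtColor(W,cv2.COLOR_RGB2BGR))
A=cv2.resize(a['color'][130:300,100:390],(800,469))
B=cv2.resize(b['color'][150:320,150:400],(800,544))
cv2.imwrite('pics/a2.png',cv2.cvtColor(A,cv2.COLOR_RGB2BGR));cv2.imwrite('pics/b2.png',cv2.cvtColor(B,cv2.COLOR_RGB2BGR))
E
```

```text
time_s: 0.78
ee_pos: [338.8, -450.0, 301.9]
tcp_rot: [-3.141, -0.0, 0.417]
ft_force: [1.1, -1.1, 0.4]
grip_width: 85.6
grasp_force: 0.0
time_s: 1.4
ee_pos: [461.5, -215.7, 302.0]
tcp_rot: [-3.141, -0.0, 0.419]
ft_force: [0.8, -0.7, -0.1]
grip_width: 85.6
grasp_force: 0.0
time_s: 2.02
ee_pos: [460.9, -217.6, 302.0]
tcp_rot: [-3.141, 0.0, 0.001]
ft_force: [0.4, -0.4, 0.7]
grip_width: 85.4
grasp_force: 0.0
```

View pics/w2b.png

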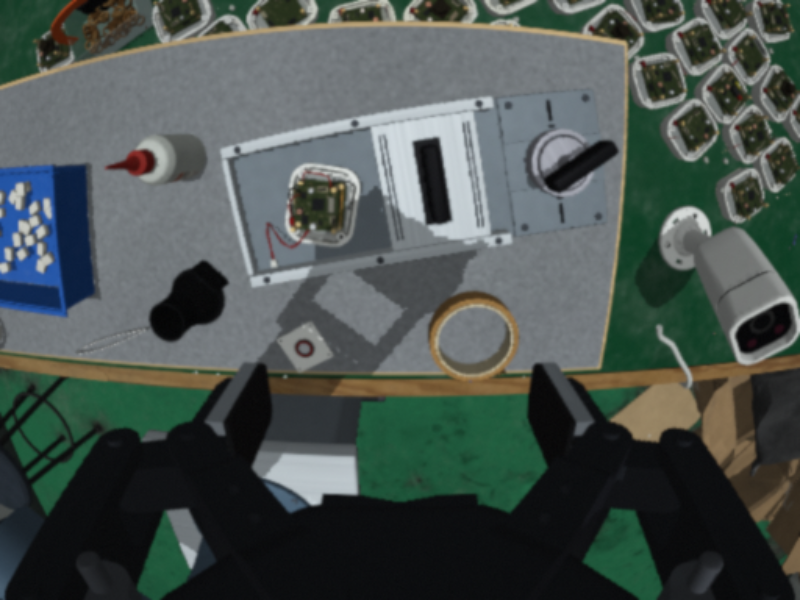

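The wrist view shows the camera back at (322,203) in the bay, the cover fin from (428,140) to (438,223), and the key bar from (555,185) to (608,148). It also shows the two slot marks at (549,110) and (561,213), the bottle at (175,160) and the bin's right rim at (80,240).

Run:
```python
from h import *
import pickle
a,b,w=pickle.load(open('im2.pkl','rb'))
f=lambda u,v,z:onz(w,u*.64,v*.64,z,rayf)
m1,m2=f(549,110,88),f(561,213,88);print('marks',m1,m2,(m1+m2)/2,'ang',np.arctan2(*(m1-m2)[[1,0]]))
e1,e2=f(428,141,143),f(438,223,143);print('fin',e1,e2,(e1+e2)/2,np.arctan2(*(e1-e2)[[1,0]]))
k1,k2=f(553,185,160),f(611,146,160);print('key',k1,k2,(k1+k2)/2,np.arctan2(*(k2-k1)[[1,0]]))
print('collar',f(562,164,110))
R=[f(224,152,104),f(254,285,104),f(492,98,110),f(511,240,110)];print('rails',R, 'ang',np.arctan2(-(R[0]-R[2])[0],(R[0]-R[2])[1]),np.arctan2(-(R[1]-R[3])[0],(R[1]-R[3])[1]))
hsv=cv2.cvtColor(w['color'],cv2.COLOR_RGB2HSV)
m=cv2.inRange(hsv,(25,40,30),(75,255,150));m[:, :176]=0;m[:,240:]=0;m[:100]=0;m[165:]=0
m=cv2.morphologyEx(m,cv2.MORPH_CLOSE,np.ones((5,5)))
c=max(cv2.findContours(m,0,2)[0],key=cv2.contourArea);r=cv2.minAreaRect(c);print(r)
q=np.array([f(*(x/.64),131) for x in cv2.boxPoints(r)]);print('stack',q,q.mean(0))
print('shell', [f(*x,108) for x in [(293,167),(355,171),(350,245),(288,238)]])
print('bin wall R top',f(82,165,118),f(66,316,118),'bottle',f(183,158,142),'holder',f(185,300,129))
t=onz(b,0,0,110)
```

```text
marks [ 570.2 -347.3   88. ] [ 479.4 -362.5   88. ] [ 524.8 -354.9   88. ] ang 0.1658629630074352
fin [ 538.4 -238.9  143. ] [ 477.7 -246.9  143. ] [ 508.05 -242.9   143.  ] 0.1310404703058959
key [ 510.1 -328.7  160. ] [ 541.8 -373.8  160. ] [ 525.95 -351.25  160.  ] -0.9581384284145469
collar [ 524.  -352.9  110. ]
rails [array([534.7, -70. , 104. ]), array([417. , -89.5, 104. ]), array([ 575.1, -292. ,  110. ]), array([ 458.4, -311.6,  110. ])] ang 0.18001205377878232 0.18428753383979363
((204.0, 131.0), (32.0, 32.0), 90.0)
stack [[ 510.3 -137.1  131. ]
 [ 509.3 -176.   131. ]
 [ 470.4 -175.2  131. ]
 [ 471.  -135.4  131. ]] [ 490.25  -155.925  131.   ]
shell [array([ 519. , -131.6,  108. ]), array([ 514.4, -182.5,  108. ]), array([ 453.1, -177.2,  108. ]), array([ 459.7, -124.7,  108. ])]
bin wall R top [536.9  73.8 118. ] [387.5 125.7 118. ] bottle [532.9 -49.2 142. ] holder [411.1 -31.3 129. ]
```

View pics/a2.png

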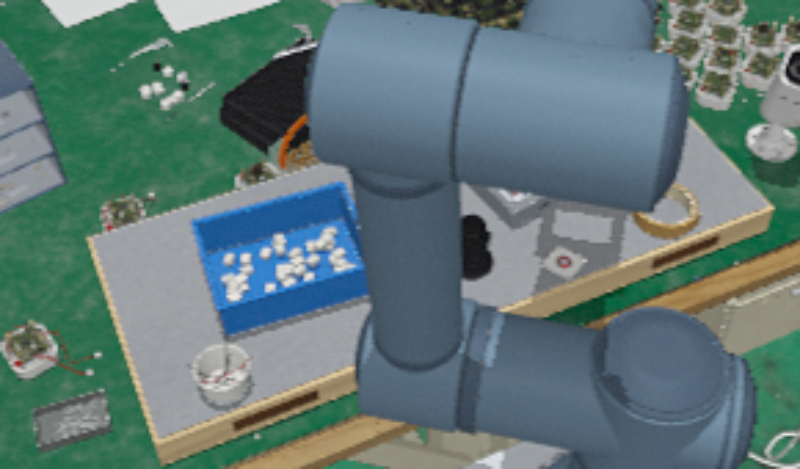

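The scene crop shows the bin fully, with its floor dotted with white caps, but the arm hides the tester. I have enough to approach the camera back.

```bash
python3 -m inch '[[[13,-31,30],0,0.5],[[14,-31,30],0,0.5],[[0,0,30],0.57,0.5],[[0,0,30],0,0.5],[[0,0,0],0,0.5]]' 30
python3 - <<'E'
from h import *
import pickle
w=snap('wrist','w3.png');pickle.dump(w,open('im3.pkl','wb'))
cv2.imwrite('pics/w3b.png',cv2.cvtColor(cv2.resize(w['color'],(800,600)),cv2.COLOR_RGB2BGR))
E
```

```text
time_s: 2.8
ee_pos: [486.4, -154.7, 179.7]
tcp_rot: [-3.139, 0.005, -0.1]
ft_force: [-1.5, -0.7, 0.3]
grip_width: 64.1
grasp_force: 0.0
```

View pics/w3b.png

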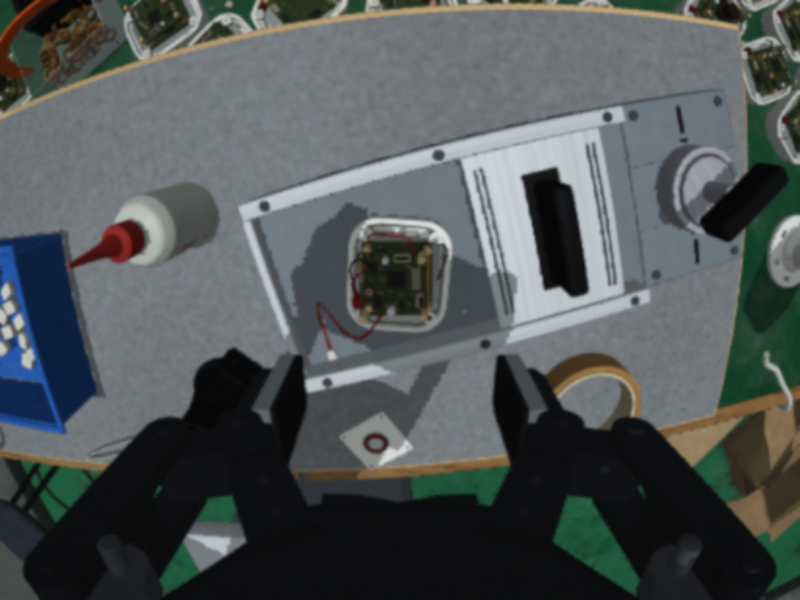

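The view shows the stack centred at about (397,280), square to the jaws and between them. I'll check the centre and the key angle by numbers.

Run:
```python
from h import *
import pickle
w=pickle.load(open('im3.pkl','rb'))
f=lambda u,v,z:onz(w,u*.64,v*.64,z,rayf)
print('stack',f(362,245,131),f(438,250,131),f(432,318,131),f(358,312,131),'shell',f(400,224,108),f(398,328,108),f(350,275,108),f(448,280,108))
print('finbase',f(543,174,106),f(568,290,106),'fintop',f(556,185,143),f(578,293,143),'marks',f(680,120,88),f(697,250,88))
k1,k2=f(718,225,160),f(772,180,160);print(k1,k2,np.arctan2(*(k2-k1)[[1,0]]))
print('bin rim R',f(0,245,118),f(66,432,118),'base',f(65,235,54),f(98,392,54))
```

```text
stack [ 512.5 -138.7  131. ] [ 506.  -176.9  131. ] [ 469.3 -170.9  131. ] [ 476.6 -132.1  131. ] shell [ 517.2 -158.5  108. ] [ 455.6 -151.2  108. ] [ 490.8 -127.2  108. ] [ 482.3 -182.6  108. ]
finbase [ 538.5 -241.3  106. ] [ 468.2 -255.7  106. ] fintop [ 536.3 -236.4  143. ] [ 479.6 -247.9  143. ] marks [ 569.9 -347.3   88. ] [ 480.5 -363.4   88. ]
[ 514.7 -324.1  160. ] [ 538.2 -364.9  160. ] -1.048225568402479
bin rim R [543.3 127.8 118. ] [388.  123.8 118. ] base [534.2 114.5  54. ] [389.9 130.4  54. ]
```

```bash
python3 -m inch '[[[4,0,30],0.4,0.5],[[0,0,30],0,0.5],[[0,0,10],0,0.5],[[0,0,0],0,-1],[[0,0,0],0,-1]]' 30; python3 -m inch '[[[0,0,0],0,-1],[[0,0,0],0,-1],[[0,0,0],0,-1],[[0,0,0],0,-1]]'
```

```text
time_s: 3.48
ee_pos: [493.2, -156.8, 114.1]
tcp_rot: [3.141, -0.003, -0.17]
ft_force: [-1.6, 0.6, 0.4]
grip_width: 28.0
grasp_force: 0.0
time_s: 3.98
ee_pos: [492.0, -156.1, 112.2]
tcp_rot: [-3.142, -0.0, -0.17]
ft_force: [0.9, 0.6, 0.6]
grip_width: -0.0
grasp_force: 0.0
```

```bash
python3 -m inch '[[[0,0,-25],0,-1],[[0,0,-25],0,0.5],[[0,0,-20],0,0.5],[[0,0,0],0,0.5],[[0,0,0],0,0.5]]'
python3 - <<'E'
from h import *
import pickle
w=snap('wrist','w4.png');b=snap('side');pickle.dump((w,b),open('im4.pkl','wb'))
W=np.vstack([cv2.resize(w['color'],(512,384))[100:284],b['color'][150:320]]);
W=np.hstack([cv2.resize(w['color'][100:284,120:376],(400,288)),cv2.resize(b['color'][170:290,200:367],(400,288))])
cv2.imwrite('pics/w4b.png',cv2.cvtColor(W,cv2.COLOR_RGB2BGR))
E
```

```text
time_s: 4.6
ee_pos: [491.5, -155.8, 181.2]
tcp_rot: [-3.141, 0.001, -0.17]
ft_force: [-0.3, 0.2, 0.1]
grip_width: 64.3
grasp_force: 0.0
```

View pics/w4b.png

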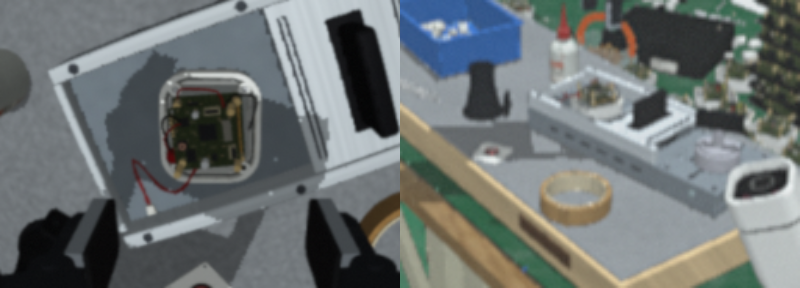

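The crops show the back unmoved at its place in the bay (left, 210,130). The fingers closed above it, so I'll triangulate its height from several views.

Run:
```python
from h import *
import pickle
_,_,w2=pickle.load(open('im2.pkl','rb'));w3=pickle.load(open('im3.pkl','rb'));w4,b4=pickle.load(open('im4.pkl','rb'))
def tri(rs):
    A=np.zeros((3,3));y=np.zeros(3)
    for o,r in rs:
        r=r/np.linalg.norm(r);M=np.eye(3)-np.outer(r,r);A+=M;y+=M@o
    return np.linalg.solve(A,y).round(1)
u4=(120+210*.64,100+130*.639)
print('stack',tri([rayf(w2,320*.64,203*.64),rayf(w3,397*.64,281*.64),ray(b4,283.5,208)]),tri([rayf(w4,*u4),ray(b4,283.5,208)]))
print('shell top corner L far',tri([rayf(w2,293*.64,167*.64),rayf(w3,357*.64,222*.64)]))
print('far rail screw R',tri([rayf(w2,481*.64,104*.64),rayf(w3,607*.64,117*.64)]))
print('mark',tri([rayf(w2,549*.64,110*.64),rayf(w3,680*.64,122*.64)]))
print('stack2',tri([rayf(w2,320*.64,203*.64),rayf(w3,397*.64,281*.64)]))
for z in(88,110,131):print(z,onz(b4,283.5,208,z),onz(w4,*u4,z,rayf))
print(np.array(w4['pose']).round(3).tolist())
```

```text
stack [ 489.9 -155.4  118.4] [ 490.9 -156.1  118. ]
shell top corner L far [ 520.6 -134.5  115.1]
far rail screw R [ 570.3 -284.1  104. ]
mark [ 569.3 -346.7   89.1]
stack2 [ 490.  -155.   123.2]
88 [ 528.8 -109.4   88. ] [ 480.2 -153.2   88. ]
110 [ 501.4 -144.9  110. ] [ 487.1 -154.5  110. ]
131 [ 475.3 -178.7  131. ] [ 493.7 -155.7  131. ]
[[-0.169, -0.941, -0.294, 566.301], [-0.986, 0.161, 0.052, -169.243], [-0.001, 0.299, -0.954, 362.464], [0.0, 0.0, 0.0, 1.0]]
```

```bash
python3 -m inch '[[[-1,0,30],0,0.52],[[0,0,30],0,0.52],[[0,0,15],0,0.52],[[0,0,0],0,0.52],[[0,0,0],0,0.52]]' 30; python3 -m inch '[[[0,0,10],0,0.52],[[0,0,6],0,0.52],[[0,0,0],0,0.52],[[0,0,0],0,0.52]]'
```

```text
time_s: 5.32
ee_pos: [491.8, -156.4, 108.3]
tcp_rot: [3.141, -0.002, -0.17]
ft_force: [-0.6, 0.3, 1.3]
grip_width: 65.3
grasp_force: 0.0
time_s: 5.82
ee_pos: [491.1, -156.0, 91.3]
tcp_rot: [3.142, -0.0, -0.17]
ft_force: [0.0, -0.7, 1.1]
grip_width: 65.5
grasp_force: 0.0
```

```bash
python3 -m inch '[[[0,0,0],0,-1],[[0,0,0],0,-1],[[0,0,0],0,-1],[[0,0,0],0,-1],[[0,0,0],0,-1]]' 30
```

```text
time_s: 6.45
ee_pos: [491.5, -156.2, 91.8]
tcp_rot: [3.141, -0.001, -0.17]
ft_force: [-0.4, 0.9, 5.8]
grip_width: 0.0
grasp_force: 2.3
```

Run:
```python
from h import *
import pickle
w=snap('wrist','w5.png');b=snap('side');pickle.dump((w,b),open('im5.pkl','wb'))
W=np.hstack([cv2.resize(w['color'][100:340,100:420],(400,300)),cv2.resize(b['color'][150:290,200:387],(400,300))])
cv2.imwrite('pics/w5b.png',cv2.cvtColor(W,cv2.COLOR_RGB2BGR))
print(env.state()['grip_width'],env.state()['grasp_force'],env.state()['ft_force'])
```

```text
0.1469590968777103 2.682156264781952 [0.04633828 0.3569175  5.41353945]
```

View pics/w5b.png

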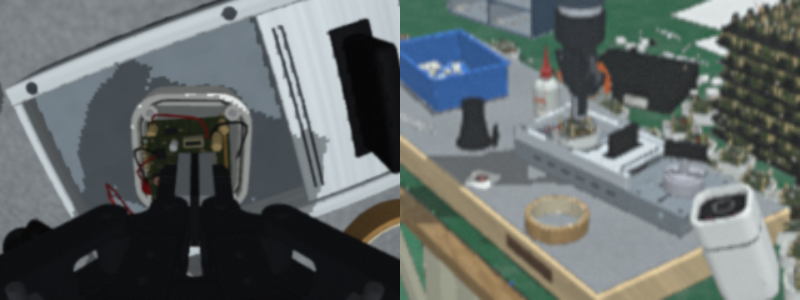

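The fingers are shut with their tips at about (195,155) in the left crop, over the near half of the boards and pushing lightly on them. I'll check where the TCP projects.

Run:
```python
from h import *
import pickle
w,b=pickle.load(open('im5.pkl','rb'))
def pf(d,p):
    K=np.array(d['mtx']);P=np.array(d['pose']);c=P[:3,:3].T@(np.array(p)-P[:3,3]);t=np.arctan2(np.hypot(c[0],c[1]),c[2]);n=c[:2]/np.hypot(c[0],c[1])
    return K[:2,2]+n*t*K[0,0]
s=env.state();print(s['ee_pos'],np.array(w['pose']).round(3).tolist())
for z in (92,110,131):
    p=s['ee_pos']*[1,1,0]+[0,0,z];q=pf(w,p);r=proj(b,p);print(z,(q-100)/.8,(r-[200,150])*[400/187,300/140])
w4,_=pickle.load(open('im4.pkl','rb'))
f=lambda u,v,z:onz(w,100+u*.8,100+v*.8,z,rayf)
print('shell now',f(190,93,108),f(133,145,108),f(250,150,108),f(190,205,108))
```

```text
[ 491.50067689 -156.20112441   91.74414892] [[-0.169, -0.941, -0.292, 565.87], [-0.986, 0.162, 0.05, -169.368], [-0.0, 0.296, -0.955, 273.268], [0.0, 0.0, 0.0, 1.0]]
92 [193.52161554 136.75776887] [177.82986254 138.88954939]
110 [193.45358847 151.06371034] [177.95780314 128.55061655]
131 [193.35758058 171.4169177 ] [178.1088325  116.34587092]
shell now [ 519.9 -159.5  108. ] [ 498.6 -127.4  108. ] [ 486.3 -183.5  108. ] [ 459.9 -148.9  108. ]
```

```bash
python3 - <<'E'
from h import *
import pickle
def pt(d,c):
    K=np.array(d['mtx']);t=np.arctan2(np.hypot(c[0],c[1]),c[2]);n=c[:2]/np.hypot(c[0],c[1]);return K[:2,2]+n*t*K[0,0]
w,b=pickle.load(open('im5.pkl','rb'))
s=env.state()
from scipy.spatial.transform import Rotation as Ro
P=np.array(w['pose']);R=Ro.from_euler('xyz',s['tcp_rot']).as_matrix();X=P[:3,:3].T@R
t=P[:3,:3].T@(s['ee_pos']-P[:3,3])
for d in(0,6,13,19,25,32):
  print(d,[(pt(w,t+X@np.array([x,y,-d]))/.64).round() for x in(11,-11) for y in(-32,32)], 'shut',(pt(w,t+X@np.array([11,0,-d]))-100)/.8)
E
cat > /dev/null; python3 -m inch '[[[0,0,-10],0,-1],[[0,0,-15],0,-1],[[0,0,0],0,-1]]'
```

```text
0 [array([322., 302.]), array([475., 302.]), array([325., 350.]), array([472., 350.])] shut [193.51419546 116.97824078]
6 [array([319., 307.]), array([477., 307.]), array([323., 356.]), array([474., 356.])] shut [193.48774507 120.98481511]
13 [array([317., 313.]), array([480., 313.]), array([320., 363.]), array([476., 363.])] shut [193.45485819 125.9750104 ]
19 [array([314., 319.]), array([482., 319.]), array([318., 370.]), array([478., 370.])] shut [193.42476846 130.54922202]
25 [array([311., 325.]), array([485., 325.]), array([315., 377.]), array([481., 378.])] shut [193.39275623 135.42461434]
32 [array([308., 332.]), array([488., 333.]), array([312., 386.]), array([484., 386.])] shut [193.3527403  141.53198116]
time_s: 6.92
ee_pos: [492.0, -156.6, 117.9]
tcp_rot: [3.14, -0.003, -0.17]
ft_force: [1.2, -0.2, -0.3]
grip_width: -0.2
grasp_force: 0.0
```

Run:
```python
from h import *
import pickle
w=snap('wrist');b=snap('side');pickle.dump((w,b),open('im6.pkl','wb'))
W=np.hstack([cv2.resize(w['color'][120:320,156:356],(400,400),interpolation=2),cv2.resize(b['color'][130:230,230:330],(400,400),interpolation=2)])
cv2.imwrite('pics/w6b.png',cv2.cvtColor(W,cv2.COLOR_RGB2BGR))
s=env.state();print(s['ee_pos'])
for d in(0,10,20,30,40,50):print(d,(proj(b,s['ee_pos']+[0,0,d])-[230,130])*4)
```

```text
[ 491.08054641 -155.96901686  116.42239583]
0 [212.29406476 313.05487371]
10 [212.42689579 302.19998486]
20 [212.5605338  291.27914961]
30 [212.69498616 280.29176515]
40 [212.83026036 269.23722133]
50 [212.96636394 258.11490049]
```

View pics/w6b.png

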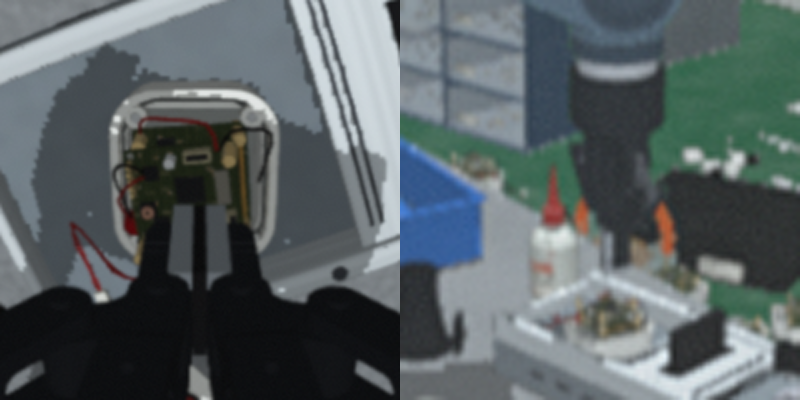

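The side crop shows the shut fingertips at (617,265), about 42 mm above the reported TCP. The true tips therefore sit about 40 mm behind it, which also explains both misses, and I'll lower the grasp by that much.

```bash
python3 -m inch '[[[0,0,0],0,0.45],[[0,0,0],0,0.45],[[0,0,0],0,0.45],[[0,0,20],0,0.45],[[0,0,15],0,0.45]]' 30; python3 -m inch '[[[0,0,12],0,0.45],[[0,0,0],0,0.45],[[0,0,0],0,0.45],[[0,0,0],0,-1],[[0,0,0],0,-1]]'; python3 -m inch '[[[0,0,0],0,-1],[[0,0,0],0,-1],[[0,0,0],0,-1]]'
```

```text
time_s: 7.65
ee_pos: [490.8, -155.8, 80.4]
tcp_rot: [-3.141, 0.0, -0.17]
ft_force: [-0.8, -0.2, 0.2]
grip_width: 62.0
grasp_force: 0.0
time_s: 8.28
ee_pos: [491.6, -156.3, 70.0]
tcp_rot: [3.141, -0.002, -0.17]
ft_force: [0.6, -0.5, 4.1]
grip_width: 35.3
grasp_force: 32.4
time_s: 8.65
ee_pos: [491.6, -156.3, 70.0]
tcp_rot: [3.141, -0.001, -0.17]
ft_force: [-0.7, 0.8, 5.1]
grip_width: 35.3
grasp_force: 32.4
```

```bash
python3 -m inch '[[[0,0,-15],0,-1],[[0,0,-30],0,-1],[[0,0,-40],0,-1],[[0,0,-45],0,-1],[[0,0,0],0,-1]]'; python3 -m inch '[[[-7,-30,0],0,-1],[[-11,-48,0],0,-1],[[-11,-48,0],0,-1],[[-11,-48,0],0,-1],[[-11,-48,0],0,-1]]';  python3 -m inch '[[[-11,-48,0],0,-1],[[-11,-48,0],0,-1],[[-10,-48,0],0,-1],[[0,0,0],0,-1],[[0,0,0],0,-1]]'
python3 - <<'E'
from h import *
import pickle
w=snap('wrist');b=snap('side');a=snap('scene');pickle.dump((w,b,a),open('im7.pkl','wb'))
W=np.hstack([cv2.resize(w['color'],(400,300)),cv2.resize(a['color'][130:280,80:280],(400,300))])
cv2.imwrite('pics/w7b.png',cv2.cvtColor(W,cv2.COLOR_RGB2BGR))
E
```

```text
time_s: 9.28
ee_pos: [493.1, -157.1, 203.8]
tcp_rot: [3.139, -0.008, -0.17]
ft_force: [0.0, 0.0, -1.5]
grip_width: 35.1
grasp_force: 31.6
time_s: 9.9
ee_pos: [477.0, 73.1, 197.7]
tcp_rot: [3.141, 0.003, -0.171]
ft_force: [0.5, 0.1, -1.5]
grip_width: 35.5
grasp_force: 31.6
time_s: 10.52
ee_pos: [470.5, 218.4, 198.0]
tcp_rot: [3.14, 0.002, -0.17]
ft_force: [0.3, 0.1, -0.8]
grip_width: 35.4
grasp_force: 31.6
```

View pics/w7b.png

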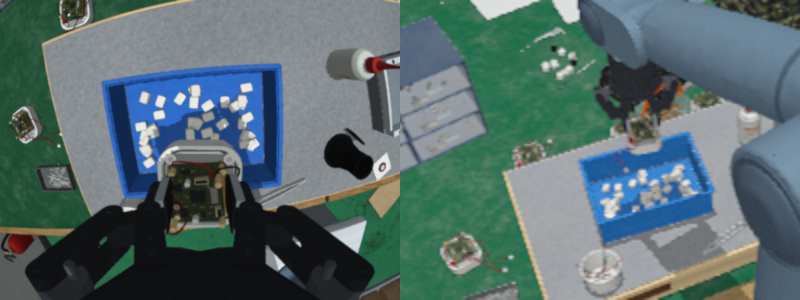

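The back is held level over the bin. In the left half, the bin's rim corners are near (102,82), (281,65), (283,186) and (126,198).

Run:
```python
from h import *
import pickle
w,b,a=pickle.load(open('im7.pkl','rb'))
q=np.array([onz(w,u*1.28,v*1.28,118,rayf) for u,v in[(102,82),(281,65),(283,186),(126,198)]]);print(q,q.mean(0))
hsv=cv2.cvtColor(w['color'],cv2.COLOR_RGB2HSV)
m=cv2.inRange(hsv,(100,150,60),(120,255,255));ys,xs=np.nonzero(m);print(xs.min(),xs.max(),ys.min(),ys.max())
for v in(110,150,190,230):
  x=np.nonzero(m[v,:330])[0]; x=x[x>100];print(v,x.min(),x.max(),onz(w,x.min(),v,118,rayf),onz(w,x.max(),v,118,rayf))
```

```text
[[556.9 319.8 118. ]
 [540.  110.9 118. ]
 [384.9 119.7 118. ]
 [402.8 330.5 118. ]] [471.15  220.225 118.   ]
130 361 82 253
110 131 329 [552.2 320.5 118. ] [519.2 143.1 118. ]
150 137 329 [514.2 323.7 118. ] [482.9 147.6 118. ]
190 145 329 [474.2 326.5 118. ] [444.4 151.5 118. ]
230 154 329 [430.9 329.8 118. ] [401.9 154.9 118. ]
```

```bash
python3 -m inch '[[[0,0,40],0,-1],[[0,0,45],0,-1],[[0,0,40],0,-1],[[0,0,20],0,-1],[[0,0,0],0,-1]]'; python3 -m inch '[[[0,0,5],0,-1],[[0,0,3],0,-1],[[0,0,2],0,-1],[[0,0,0],0,-1]]'
```

```text
time_s: 11.3
ee_pos: [470.0, 217.6, 52.5]
tcp_rot: [3.14, 0.004, -0.172]
ft_force: [-0.0, 1.0, -1.0]
grip_width: 35.3
grasp_force: 31.5
time_s: 11.8
ee_pos: [471.4, 218.9, 44.4]
tcp_rot: [-3.141, -0.0, -0.17]
ft_force: [-0.4, 1.6, -0.9]
grip_width: 35.3
grasp_force: 31.5
```

```bash
python3 -m inch '[[[0,0,2],0,-1],[[0,0,1.5],0,-1],[[0,0,0],0,-1],[[0,0,0],0,-1]]'; python3 -m inch '[[[0,0,1],0,-1],[[0,0,0],0,-1],[[0,0,0],0,-1]]'
```

```text
time_s: 12.3
ee_pos: [471.3, 218.8, 40.7]
tcp_rot: [-3.142, -0.0, -0.17]
ft_force: [0.3, 0.5, -1.6]
grip_width: 35.4
grasp_force: 31.5
time_s: 12.68
ee_pos: [471.3, 218.8, 39.7]
tcp_rot: [-3.142, -0.0, -0.17]
ft_force: [1.4, -0.6, -1.9]
grip_width: 35.2
grasp_force: 31.5
```

```bash
python3 -m inch '[[[0,0,1],0,-1],[[0,0,0],0,-1],[[0,0,0],0,-1]]'; python3 -m inch '[[[0,0,1],0,-1],[[0,0,0],0,-1],[[0,0,0],0,-1]]'
```

```text
time_s: 13.05
ee_pos: [471.3, 218.8, 38.7]
tcp_rot: [-3.142, 0.0, -0.17]
ft_force: [-0.1, 0.0, -1.2]
grip_width: 35.5
grasp_force: 31.7
time_s: 13.42
ee_pos: [471.3, 218.8, 38.6]
tcp_rot: [3.141, 0.0, -0.17]
ft_force: [-3.2, -1.6, 5.6]
grip_width: 35.6
grasp_force: 32.5
```

```bash
python3 -m inch '[[[0,0,0],0,-0.1],[[0,0,0],0,0.2],[[0,0,0],0,0.45],[[0,0,0],0,0.45],[[0,0,-20],0,0.45]]'; python3 -m inch '[[[0,0,-45],0,0.45],[[0,0,-50],0,0.45],[[0,0,-50],0,0.45],[[0,0,-45],0,0.45],[[0,0,0],0,0.45]]'
python3 - <<'E'
from h import *
import pickle
w=snap('wrist');pickle.dump(w,open('im8.pkl','wb'))
hsv=cv2.cvtColor(w['color'],cv2.COLOR_RGB2HSV)
m=cv2.inRange(hsv,(30,50,30),(75,255,150));m[:105]=0;m[260:]=0;m[:,:150]=0;m[:,330:]=0
c=max(cv2.findContours(m,0,2)[0],key=cv2.contourArea);r=cv2.minAreaRect(c);print(r,onz(w,*r[0],95,rayf),env.state()['ee_pos'])
E
```

```text
time_s: 14.05
ee_pos: [469.7, 218.4, 56.3]
tcp_rot: [3.14, 0.004, -0.171]
ft_force: [0.6, 0.8, 0.3]
grip_width: 62.1
grasp_force: 0.0
time_s: 14.68
ee_pos: [473.7, 219.4, 252.5]
tcp_rot: [-3.138, -0.008, -0.17]
ft_force: [-0.5, -1.5, -0.1]
grip_width: 62.0
grasp_force: 0.0
((254.2582244873047, 160.8401641845703), (32.5023307800293, 29.33357810974121), 84.80557250976562) [470.8 221.5  95. ] [472.25486687 219.05012595 249.52826401]
```

```bash
python3 -m inch '[[[4,25,0],0,0.3],[[7,45,0],0,0.3],[[7,50,0],0,0.3],[[7,50,0],0,0.3],[[7,50,0],0,0.3]]'; python3 -m inch '[[[7,50,0],0,0.3],[[7,50,0],0,0.3],[[7,50,0],0,0.3],[[7,50,0],0,0.3],[[7,50,0],0,0.3]]'; python3 -m inch '[[[7,50,0],0,0.3],[[3,24,0],0,0.3],[[0,0,0],-1.0,0.3],[[0,0,0],0,0.3],[[0,0,0],0,0.3]]'
python3 - <<'E'
from h import *
import pickle
w=snap('wrist');pickle.dump(w,open('im9.pkl','wb'))
hsv=cv2.cvtColor(w['color'],cv2.COLOR_RGB2HSV)
m=cv2.inRange(hsv,(0,0,0),(180,255,45));m[250:]=0
for c in cv2.findContours(m,0,2)[0]:
    if 60<cv2.contourArea(c)<3000:
        r=cv2.minAreaRect(c);q=[onz(w,*p,150,rayf)[:2] for p in cv2.boxPoints(r)]
        print(np.round(r[0]),np.round(r[1]),round(r[2]),onz(w,*r[0],150,rayf),np.round(q).tolist())
print(env.state()['ee_pos'])
E
```

```text
time_s: 15.35
ee_pos: [464.3, -4.7, 245.6]
tcp_rot: [-3.141, 0.003, -0.17]
ft_force: [0.8, 0.3, -0.3]
grip_width: 55.4
grasp_force: 0.0
time_s: 15.98
ee_pos: [456.5, -256.8, 245.4]
tcp_rot: [-3.14, 0.003, -0.171]
ft_force: [0.9, 0.2, 0.5]
grip_width: 55.5
grasp_force: 0.0
time_s: 16.6
ee_pos: [454.9, -329.5, 247.1]
tcp_rot: [-3.141, 0.001, 0.003]
ft_force: [-0.8, 0.5, 0.2]
grip_width: 55.5
grasp_force: 0.0
[336. 242.] [19.  8.] 63 [ 374.6 -418.1  150. ] [[383.0, -408.0], [388.0, -416.0], [366.0, -428.0], [361.0, -421.0]]
[175. 242.] [ 8. 19.] 27 [ 374.  -241.9  150. ] [[365.0, -232.0], [387.0, -244.0], [383.0, -252.0], [360.0, -240.0]]
[315. 238.] [23. 14.] 90 [ 381.2 -393.7  150. ] [[395.0, -385.0], [395.0, -400.0], [366.0, -403.0], [367.0, -387.0]]
[196. 238.] [23. 15.] 90 [ 380.7 -265.7  150. ] [[394.0, -259.0], [395.0, -275.0], [367.0, -273.0], [366.0, -256.0]]
[453. 229.] [25. 51.] 63 [ 383.5 -575.   150. ] [[386.0, -529.0], [413.0, -596.0], [380.0, -629.0], [353.0, -556.0]]
[383. 192.] [11. 28.] 51 [ 432.7 -465.4  150. ] [[428.0, -449.0], [447.0, -472.0], [438.0, -482.0], [418.0, -459.0]]
[ 45. 203.] [36. 57.] 46 [415.6 -72.9 150. ] [[403.0, -4.0], [457.0, -97.0], [426.0, -128.0], [368.0, -42.0]]
[176. 116.] [60. 22.] 78 [ 509.2 -253.8  150. ] [[536.0, -238.0], [539.0, -259.0], [482.0, -269.0], [478.0, -248.0]]
[283.  97.] [13. 63.] 56 [ 525.6 -354.9  150. ] [[514.0, -327.0], [548.0, -376.0], [538.0, -383.0], [504.0, -334.0]]
[504.  62.] [12. 20.] 34 [ 593.7 -625.9  150. ] [[584.0, -606.0], [609.0, -627.0], [604.0, -648.0], [579.0, -626.0]]
[484.  40.] [14. 11.] 34 [ 613.9 -589.1  150. ] [[610.0, -574.0], [623.0, -585.0], [618.0, -605.0], [605.0, -594.0]]
[7. 6.] [12. 14.] 90 [666.2 -27.2 150. ] [[679.0, -11.0], [670.0, -40.0], [654.0, -42.0], [662.0, -14.0]]
[ 455.03267605 -329.56920726  247.32425583]
```

```bash
python3 -m inch '[[[35,12.5,0],0,0],[[35.5,13,0],0,0],[[0,0,-0],0.95,0],[[0,0,0],0.95,0],[[0,0,0],0.95,0]]' 60; python3 -m inch '[[[0,0,0],0.95,0],[[0,0,0],0.95,0],[[0,0,30],0.8,0],[[0,0,40],0,0],[[0,0,30],0,0]]'; python3 -m inch '[[[0,0,20],0,0],[[0,0,15],0,0],[[0,0,0],0,0],[[0,0,0],0,0]]'
```

```text
time_s: 17.27
ee_pos: [525.8, -355.0, 247.5]
tcp_rot: [-3.142, 0.0, -0.499]
ft_force: [-0.3, 0.7, 0.2]
grip_width: 42.5
grasp_force: 0.0
time_s: 17.9
ee_pos: [525.3, -354.5, 145.9]
tcp_rot: [3.141, 0.001, -0.965]
ft_force: [0.1, 0.2, 0.1]
grip_width: 42.7
grasp_force: 0.0
time_s: 18.4
ee_pos: [526.3, -356.2, 114.0]
tcp_rot: [-3.141, -0.002, -0.965]
ft_force: [-0.6, 0.8, 0.3]
grip_width: 42.4
grasp_force: 0.0
```

```bash
python3 -m inch '[[[0,0,10],0,0],[[0,0,5],0,0],[[0,0,0],0,0],[[0,0,0],0,-1],[[0,0,0],0,-1]]' 60; python3 -m inch '[[[0,0,0],0,-1],[[0,0,0],0,-1],[[0,0,0],0,-1]]'
```

```text
time_s: 19.02
ee_pos: [525.9, -355.8, 98.2]
tcp_rot: [-3.141, -0.001, -0.965]
ft_force: [0.3, -0.4, -0.8]
grip_width: 10.7
grasp_force: 60.2
time_s: 19.4
ee_pos: [525.8, -355.8, 98.1]
tcp_rot: [-3.141, -0.001, -0.964]
ft_force: [-0.0, 0.0, 1.0]
grip_width: 10.6
grasp_force: 60.7
```

```bash
python3 -m inch '[[[0,0,0],-0.9,-1],[[0,0,0],-0.95,-1],[[0,0,0],-0.95,-1],[[0,0,0],-0.95,-1],[[0,0,0],-0.95,-1]]'; python3 -m inch '[[[0,0,0],-0.95,-1],[[0,0,0],-0.89,-1],[[0,0,0],0,-1],[[0,0,0],0,-1]]';  python3 -m inch '[[[0,0,2],0,-1],[[0,0,1],0,-1],[[0,0,1],0,-1],[[0,0,0],0,-1]]'
```

```text
time_s: 20.02
ee_pos: [525.6, -355.9, 98.1]
tcp_rot: [3.141, -0.0, -0.139]
ft_force: [0.2, -1.6, 2.0]
grip_width: 10.8
grasp_force: 60.8
time_s: 20.52
ee_pos: [525.3, -355.2, 97.2]
tcp_rot: [-3.141, 0.001, 0.175]
ft_force: [0.8, 0.8, -1.8]
grip_width: 10.7
grasp_force: 60.3
time_s: 21.02
ee_pos: [525.5, -355.5, 93.5]
tcp_rot: [-3.141, 0.0, 0.177]
ft_force: [-0.5, -0.4, -1.7]
grip_width: 10.6
grasp_force: 60.3
```

```bash
python3 -m inch '[[[0,0,2],0,-1],[[0,0,2],0,-1],[[0,0,1.5],0,-1],[[0,0,0],0,-1],[[0,0,0],0,-1]]';  python3 -m inch '[[[0,0,1],0,-1],[[0,0,1],0,-1],[[0,0,1],0,-1],[[0,0,0],0,-1],[[0,0,0],0,-1]]'
```

```text
time_s: 21.65
ee_pos: [525.5, -355.5, 88.2]
tcp_rot: [-3.142, 0.0, 0.177]
ft_force: [0.3, 0.5, -1.1]
grip_width: 10.9
grasp_force: 60.3
time_s: 22.28
ee_pos: [525.7, -355.6, 86.2]
tcp_rot: [3.141, 0.0, 0.177]
ft_force: [-2.7, 2.9, 5.2]
grip_width: 10.8
grasp_force: 61.2
```

The key has dropped 12 mm and bottomed with light contact, so it is home. Next is the cover.

```bash
python3 -m inch '[[[0,0,0],0,0],[[0,0,0],0,0],[[0,0,0],0,0],[[0,0,-20],0,0],[[0,0,-35],0,0]]'; python3 -m inch '[[[0,-36,0],0,0],[[0,-38,0],0,0],[[0,-38,0],0,0],[[0,0,0],0,0],[[0,0,0],0,0]]'
python3 - <<'E'
from h import *
w=snap('wrist');
hsv=cv2.cvtColor(w['color'],cv2.COLOR_RGB2HSV)
m=cv2.inRange(hsv,(0,0,0),(180,255,45));m[300:]=0
for c in cv2.findContours(m,0,2)[0]:
    if 200<cv2.contourArea(c)<3500:
        r=cv2.minAreaRect(c);q=np.round([onz(w,*p,143,rayf)[:2] for p in cv2.boxPoints(r)])
        print(np.round(r[0]),np.round(r[1]),round(r[2]),onz(w,*r[0],143,rayf),q.tolist())
cv2.imwrite('pics/w10b.png',cv2.cvtColor(cv2.resize(w['color'],(800,600)),cv2.COLOR_RGB2BGR))
E
```

```text
time_s: 22.9
ee_pos: [525.0, -355.1, 140.5]
tcp_rot: [-3.14, 0.001, 0.177]
ft_force: [0.9, -0.0, 0.2]
grip_width: 42.7
grasp_force: 0.0
time_s: 23.52
ee_pos: [506.5, -246.1, 141.5]
tcp_rot: [3.14, -0.001, 0.177]
ft_force: [0.7, 0.4, 0.5]
grip_width: 42.7
grasp_force: 0.0
[431. 269.] [30. 45.] 45 [ 476.7 -400.7  143. ] [[470.0, -375.0], [501.0, -394.0], [483.0, -430.0], [449.0, -410.0]]
[ 34. 246.] [47. 83.] 42 [433.4 -63.3 143. ] [[392.0, 15.0], [482.0, -83.0], [462.0, -116.0], [368.0, -32.0]]
[404. 205.] [27. 82.] 9 [ 527.  -350.7  143. ] [[495.0, -346.0], [556.0, -335.0], [557.0, -357.0], [494.0, -371.0]]
[254. 197.] [27. 98.] 0 [ 515.3 -243.6  143. ] [[478.0, -241.0], [545.0, -230.0], [548.0, -246.0], [481.0, -259.0]]
[451.  62.] [28. 26.] 57 [ 634.7 -360.8  143. ] [[633.0, -344.0], [649.0, -361.0], [637.0, -379.0], [621.0, -361.0]]
[489.  47.] [28. 27.] 15 [ 660.2 -396.2  143. ] [[646.0, -380.0], [669.0, -384.0], [676.0, -415.0], [651.0, -410.0]]
[488.  15.] [30. 47.] 90 [ 685.4 -391.6  143. ] [[687.0, -367.0], [713.0, -419.0], [685.0, -420.0], [663.0, -369.0]]
[293.  10.] [19. 26.] 56 [ 635.8 -246.3  143. ] [[634.0, -237.0], [646.0, -248.0], [638.0, -256.0], [625.0, -245.0]]
```

```bash
python3 -m inch '[[[0,0,25],0,0],[[0,0,25],0,0],[[0,0,15],0,0],[[0,0,0],0,-1],[[0,0,0],0,-1]]' 40; python3 -m inch '[[[0,0,0],0,-1],[[0,0,0],0,-1],[[0,0,0],0,-1]]'
```

```text
time_s: 24.2
ee_pos: [506.2, -245.8, 75.9]
tcp_rot: [3.141, -0.001, 0.176]
ft_force: [0.6, -1.4, -3.7]
grip_width: 11.1
grasp_force: 41.7
time_s: 24.58
ee_pos: [506.3, -245.9, 75.9]
tcp_rot: [3.14, -0.001, 0.177]
ft_force: [0.6, -2.0, 0.4]
grip_width: 11.5
grasp_force: 42.2
```

```bash
python3 -m inch '[[[0,-15,0],0,-1],[[0,-25,0],0,-1],[[0,-25,0],0,-1],[[0,-17,0],0,-1],[[0,0,0],0,-1]]'; python3 -m inch '[[[0,-3,0],0,-1],[[0,-2,0],0,-1],[[0,-1,0],0,-1],[[0,0,0],0,-1],[[0,0,0],0,-1]]'
```

```text
time_s: 25.2
ee_pos: [491.8, -162.2, 75.9]
tcp_rot: [-3.14, -0.001, 0.179]
ft_force: [2.6, 2.5, 5.7]
grip_width: 11.2
grasp_force: 43.0
time_s: 25.82
ee_pos: [491.3, -159.2, 75.9]
tcp_rot: [3.141, -0.002, 0.176]
ft_force: [5.1, -0.7, 5.6]
grip_width: 11.5
grasp_force: 43.1
```

```bash
python3 -m inch '[[[0,-1,0],0,-1],[[0,-1,0],0,-1],[[0,0,0],0,-1],[[0,0,0],0,-1]]'; python3 -m inch '[[[0,-1,0],0,-1],[[0,0,0],0,-1],[[0,0,0],0,-1]]'
```

```text
time_s: 26.32
ee_pos: [491.0, -157.7, 75.9]
tcp_rot: [3.14, -0.002, 0.176]
ft_force: [5.3, -1.6, 4.8]
grip_width: 10.9
grasp_force: 42.9
time_s: 26.7
ee_pos: [491.1, -157.8, 75.9]
tcp_rot: [3.138, -0.002, 0.176]
ft_force: [6.6, -6.4, 2.7]
grip_width: 11.4
grasp_force: 42.6
```

```bash
python3 -m inch '[[[0,1,0],0,-0.3],[[0,0,0],0,-0.3],[[0,0,0],0,-0.3],[[0,0,-30],0,-0.3],[[0,0,-40],0,-0.3]]'; python3 -m inch '[[[0,33,0],0,-1],[[0,34,0],0,-1],[[0,33,0],0,-1],[[0,0,0],0,-1],[[0,0,0],0,-1]]';python3 -m inch '[[[0,0,25],0,-1],[[0,0,30],0,-1],[[0,0,20],0,-1],[[0,0,5],0,-1],[[0,0,0],0,-1]]'
```

```text
time_s: 27.32
ee_pos: [488.5, -155.9, 144.3]
tcp_rot: [-3.139, 0.004, 0.177]
ft_force: [0.1, -0.2, 0.5]
grip_width: 29.8
grasp_force: 0.0
time_s: 27.95
ee_pos: [507.1, -254.3, 144.6]
tcp_rot: [-3.14, 0.001, 0.177]
ft_force: [0.9, 1.0, 0.1]
grip_width: -0.1
grasp_force: 0.0
time_s: 28.58
ee_pos: [507.9, -255.1, 65.6]
tcp_rot: [3.141, -0.0, 0.177]
ft_force: [-0.2, -0.3, 0.5]
grip_width: 0.3
grasp_force: 0.0
```

```bash
python3 -m inch '[[[0,1.5,3],0,-1],[[0,0,2],0,-1],[[0,0,1],0,-1],[[0,0,0],0,-1],[[0,0,0],0,-1]]'; python3 -m inch '[[[0,0,2],0,-1],[[0,0,2],0,-1],[[0,0,0],0,-1],[[0,0,0],0,-1]]';python3 -m inch '[[[0,0,1],0,-1],[[0,0,1],0,-1],[[0,0,0],0,-1],[[0,0,0],0,-1]]'
```

```text
time_s: 29.2
ee_pos: [507.9, -256.7, 59.3]
tcp_rot: [3.141, -0.0, 0.177]
ft_force: [0.7, 0.3, 0.8]
grip_width: -0.2
grasp_force: 0.0
time_s: 29.7
ee_pos: [508.1, -256.8, 55.5]
tcp_rot: [3.141, -0.0, 0.177]
ft_force: [-0.2, 0.7, 3.7]
grip_width: 0.2
grasp_force: 1.5
time_s: 30.2
ee_pos: [508.0, -256.8, 53.4]
tcp_rot: [3.141, -0.0, 0.177]
ft_force: [-0.6, 0.9, 4.4]
grip_width: 0.1
grasp_force: 2.0
```

```bash
python3 -m inch '[[[0,0,1],0,-1],[[0,0,1],0,-1],[[0,0,0],0,-1],[[0,0,0],0,-1]]';python3 -m inch '[[[0,0,1],0,-1],[[0,0,1],0,-1],[[0,0,0],0,-1],[[0,0,0],0,-1]]'
```

```text
time_s: 30.7
ee_pos: [508.1, -256.8, 51.9]
tcp_rot: [3.141, -0.0, 0.177]
ft_force: [-2.1, 1.0, 8.4]
grip_width: -0.1
grasp_force: 4.1
time_s: 31.2
ee_pos: [508.1, -256.9, 51.7]
tcp_rot: [-3.142, 0.001, 0.177]
ft_force: [-6.6, 4.7, 19.0]
grip_width: -0.2
grasp_force: 9.8
```

The button bottomed with a clear force rise (19 N). I'll let it up and go back to the fin.

```bash
python3 -m inch '[[[0,0,-10],0,-1],[[0,0,-35],0,-1],[[0,0,-50],0,-1],[[0,0,0],0,0],[[0,0,0],0,0]]' 40; python3 -m inch '[[[0,-33,0],0,0],[[0,-34,0],0,0],[[0,-33,0],0,0],[[0,0,0],0,0],[[0,0,0],0,0]]';python3 -m inch '[[[0,0,25],0,0],[[0,0,25],0,0],[[0,0,18],0,0],[[0,0,0],0,0],[[0,0,0],0,-1]]';python3 -m inch '[[[0,0,0],0,-1],[[0,0,0],0,-1],[[0,0,0],0,-1]]'
```

```text
time_s: 31.82
ee_pos: [507.1, -256.1, 142.9]
tcp_rot: [-3.14, 0.001, 0.177]
ft_force: [0.8, -0.0, -0.7]
grip_width: 35.7
grasp_force: 0.0
time_s: 32.45
ee_pos: [489.7, -158.2, 142.9]
tcp_rot: [-3.14, 0.002, 0.177]
ft_force: [1.1, 0.5, -0.4]
grip_width: 42.6
grasp_force: 0.0
time_s: 33.08
ee_pos: [490.9, -158.8, 76.9]
tcp_rot: [3.141, -0.001, 0.177]
ft_force: [-0.3, 1.0, 1.2]
grip_width: 25.9
grasp_force: 0.0
time_s: 33.45
ee_pos: [491.1, -158.7, 77.4]
tcp_rot: [3.14, -0.002, 0.177]
ft_force: [0.0, -0.6, 5.3]
grip_width: 11.1
grasp_force: 41.8
```

Gripped. I'll slide it shut, about 100 mm along tool +y, then push to the stop.

```bash
python3 -m inch '[[[0,15,0],0,-1],[[0,25,0],0,-1],[[0,25,0],0,-1],[[0,20,0],0,-1],[[0,10,0],0,-1]]'; python3 -m inch '[[[0,2,0],0,-1],[[0,1,0],0,-1],[[0,1,0],0,-1],[[0,0,0],0,-1],[[0,0,0],0,-1]]'; python3 -m inch '[[[0,1,0],0,-1],[[0,1,0],0,-1],[[0,0,0],0,-1],[[0,0,0],0,-1]]'
```

```text
time_s: 34.08
ee_pos: [507.3, -252.8, 77.4]
tcp_rot: [3.141, -0.0, 0.176]
ft_force: [-3.2, 2.7, 7.7]
grip_width: 11.3
grasp_force: 42.3
time_s: 34.7
ee_pos: [507.9, -256.1, 77.4]
tcp_rot: [3.141, -0.0, 0.177]
ft_force: [-2.2, 0.7, 7.4]
grip_width: 11.0
grasp_force: 42.1
time_s: 35.2
ee_pos: [507.8, -256.1, 77.4]
tcp_rot: [-3.139, 0.001, 0.177]
ft_force: [-5.2, 7.7, 11.5]
grip_width: 10.7
grasp_force: 42.7
```

```bash
python3 -m inch '[[[0,0,0],0,-0.3],[[0,0,0],0,-0.3],[[0,0,0],0,-0.3],[[0,0,-30],0,-0.3],[[0,0,-40],0,-0.3]]'; python3 -m inch '[[[-30,0,-50],0,-0.3],[[-30,0,-50],0,-0.3],[[0,0,-20],0,-0.3],[[0,0,0],0,-0.3],[[0,0,0],0,-0.3]]'
python3 - <<'E'
from h import *
w=snap('wrist');b=snap('side');a=snap('scene')
W=np.vstack([np.hstack([cv2.resize(w['color'],(400,300)),cv2.resize(b['color'][130:290,180:393],(400,300))]),np.hstack([cv2.resize(w['color'][70:220,130:330],(400,300)),cv2.resize(a['color'][150:270,120:280],(400,300))])])
cv2.imwrite('pics/w11.png',cv2.cvtColor(W,cv2.COLOR_RGB2BGR));print(env.state()['ft_force'])
E
```

```text
time_s: 35.83
ee_pos: [507.1, -257.0, 145.5]
tcp_rot: [-3.139, 0.002, 0.177]
ft_force: [-0.0, 0.0, 0.4]
grip_width: 30.1
grasp_force: 0.0
time_s: 36.45
ee_pos: [448.7, -267.4, 263.7]
tcp_rot: [-3.138, 0.002, 0.178]
ft_force: [-0.7, -0.1, -1.2]
grip_width: 30.0
grasp_force: 0.0
[ 0.57062557  0.62171054 -0.61536565]
```

View pics/w11.png

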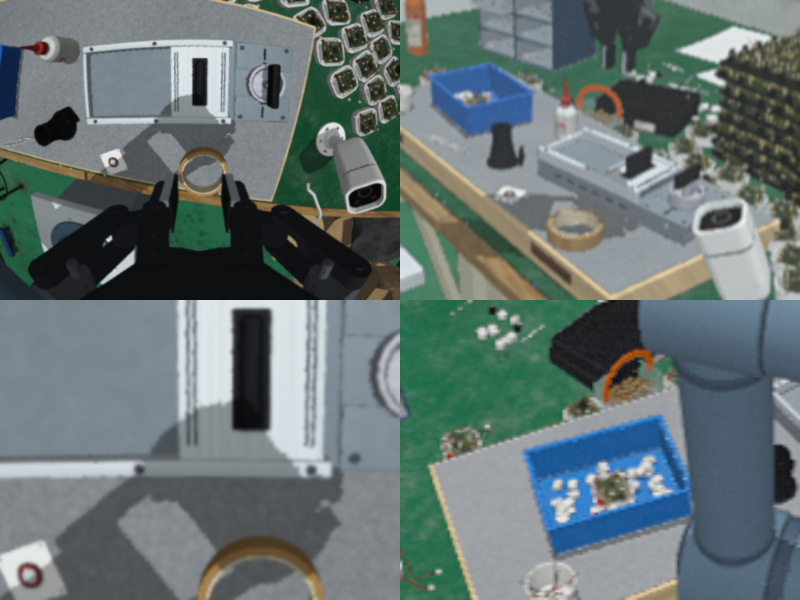

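The final view shows the key in line with its marks (272,85 top left), the cover shut up to the deck edge, the bay empty, and the back upright in the bin (612,488 bottom right). The bystanders are undisturbed.

```bash
python3 -c "from bench import env;print(env.close_job())"
```

```text
the job is handed in; nothing more can be done
None
```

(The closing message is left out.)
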